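# Build the test sieve column on the shaker

### The arm

A 7-joint arm with a two-finger parallel gripper is mounted at the origin on the work surface. World frame = base frame: x ahead of the robot, y to its left, z up, the work surface at z = 0. Lengths are in m, angles in rad, forces in N, time in s.
With the tool pointing down it reaches from about 0.425 to 0.925 m from the base axis. Payload 6.8 kg.
Tool frame: the origin (TCP) lies on the centre line of the jaws, within the pads' length; the fingertips stand 11 mm ahead of it and the grasp point (between the pads) lies 8 mm behind it; z points along the fingers, y is the direction in which the jaws open and shut (so a half turn about z gives the same grasp; the last joint's range is limited). The gripper opens to 85 mm and grips with 20 to 120 N. Pads are 22 mm wide; open, the fingers measure 114 mm over their backs; the gripper's body (76 mm by 85 mm) begins 54 mm behind the grasp point. The pads swing forward as they close: fully open they stand 13 mm farther back than shut.
Start: joints at [1.064, 0.477, 0.022, 1.555, -0.011, 1.109, -0.083], TCP at [0.262, -0.622, 0.242] pointing down, gripper open.
Joint ranges: [-2.96, 2.96], [-0.34, 2.1], [-1.41, 1.46], [0.24, 2.44], [-1.37, 4.51], [0.17, 1.92], [-2.96, 2.96]. Speed limits (rad/s): [2.39, 2.39, 3.14, 3.14, 3.14, 3.14, 3.14].

### API

Orientations are given as a rotation vector (axis times angle).
In Python, from bench import r gives the robot as it stands.
- The arm moves only by the tool send_rows, never from a script. Its argument "deltas" is a list of rows, each a list of 7 numbers: the opening, from 0 (shut) to 1 (fully open), then the shift along the tool's x, y, z as a fraction of full scale, then the turn, a rotation vector about the tool's x, y, z as a fraction of full scale. In form: [[hand, x, y, z, ax, ay, az], ...]. A call has 1 to 20 rows; each row is the pose to reach, as a shift and turn from the pose commanded when the call began, along the tool's axes at that moment, turning the shorter way round; what a row does not reach only later rows make up. Full scale, the value 1, is 150 mm for a shift and 180 degrees for a turn. A row lasts 1/12 s, in which the tool goes at most 41.7 mm and 7.16 degrees, less where a joint would pass 70% of its speed; a pose out of reach is approached as far as the arm can. A call with a number of a shift or a turn outside -1 to 1 is refused whole. A call with a gripper value outside its range is refused whole. The fingers move at their own pace and stop on an object; "squeeze" is the grip in N (left out, the last holds). Time passes only in rows, so rows that repeat a pose let the fingers close. It gives the time, the measured TCP pose, the force and the opening at its end, in the units of the state.
- r.get_obs(): the state, without advancing time (a new reading comes with each control period).
- r.grab_frame(name): name is "side" or "top" or "wrist"; returns a dict with "pixels" (384x512x3 uint8, red, green, blue), "camera_matrix" (3x3 intrinsics, pixels), "rvec" (rotation vector, rad) and "tvec" (3), from world to camera coordinates, as OpenCV has them. Camera axes: x right, y down, z forward; pixel columns grow to the right and rows downward; lengths in m; the calibration is good to about 2 mm. A picture is of the moment at which its call begins. There is no depth.
- r.hand_in(): hands the job in, once; it reports no verdict.
The state is a dict: "clock": time; "joints": joint angles; "qvel": joint speeds; "tau": joint torques, N m; "tcp_pos": TCP position; "orientation": TCP orientation; "contact_force": force on the tool from outside, world axes, zero at the start; "moment": the same for the moment, N m; "grip_width": finger opening in m.
Only numpy, scipy, OpenCV 4.12 (cv2) and the standard library are available. Lean on these libraries where they do the work, as an engineer would, in place of code of your own. Each camera call takes 0.05 s, during which the arm holds its last target. There are 200 camera calls.

### The job

Build the test sieve column on the laboratory shaker, one part after another from the bottom up: first the plain steel pan in the middle of the shaker's round black pad, then the fine blue sieve on the pan, then the coarse red sieve on the blue one, and last the black lid, each fitted squarely down over the collar of the part below. Leave the spare yellow sieve and the three vials standing where they are, and let go of the finished column.

Things in the scene. Friction and masses are not known exactly. Their poses are not given: they have to be found in the camera images.
- pan_mid (a point): Receiver pan: bright bare steel, an open cup without mesh, flat closed underside. Loose; round body 56 mm wide, 30 mm tall, with a tapered collar 7 mm tall on top (44 to 37 mm wide): 37 mm in all. Point: on the axis, half-way up, 18.5 mm above the underside; z up.
- fine_mid (a point): Fine sieve: blue plastic body, steel collar, close mesh seen inside it. Loose; round body 56 mm wide, 30 mm tall, with a tapered collar 7 mm tall on top (44 to 37 mm wide): 37 mm in all. The recess underneath (50 mm wide, 10 mm deep) drops over the collar of the part below until the rim rests on its shoulder: stacked parts rise in 30 mm steps. Point: on the axis, half-way up, 18.5 mm above the underside; z up.
- coarse_mid (a point): Coarse sieve: red plastic body, steel collar, wide mesh seen inside it. Loose; round body 56 mm wide, 30 mm tall, with a tapered collar 7 mm tall on top (44 to 37 mm wide): 37 mm in all. The recess underneath (50 mm wide, 10 mm deep) drops over the collar of the part below until the rim rests on its shoulder: stacked parts rise in 30 mm steps. Point: on the axis, half-way up, 18.5 mm above the underside; z up.
- lid_mid (a point): Lid: black, 56 mm in diameter and 26 mm tall with a small white knob (14 mm wide, 8 mm tall) on top, 34 mm in all; the same recess underneath (50 mm wide, 10 mm deep). Loose, grasped across the 56 mm body from above. The point is on its axis, half-way up, 17 mm above its underside; z is up.
- spare_mid (a point): Spare sieve: yellow plastic body, otherwise like the blue and red ones (56 mm wide, 37 mm tall); not part of this column, leave it. The point is on its axis, 18.5 mm above its underside.
- pad (a point): Flat round black rubber pad, 70 mm wide, 10 mm thick, fixed on the shaker (a fixed white box 130 x 130 mm, its top 46 mm above the table, blue front panel with black knob), which stands left or right of the parts. Point: centre of the pad's top face, 56 mm above the table; z up.
- vial_white_mid (a point): White-capped amber vial, 25 mm in diameter and 50 mm tall, standing loose among the parts; not part of the job. The point is on its axis, half-way up (25 mm).
- vial_red_mid (a point): Red-capped clear vial, 25 mm in diameter and 50 mm tall, standing loose among the parts; not part of the job. The point is on its axis, half-way up (25 mm).
- vial_blue_mid (a point): Blue-capped clear vial, 25 mm in diameter and 50 mm tall, standing loose among the parts; not part of the job. The point is on its axis, half-way up (25 mm).
- balance: Fixed grey laboratory balance, 140 x 130 mm and 49 mm tall, with a rectangular steel plate on top, on the side opposite the shaker; not part of the job. Origin: centre of its underside.
Things that resemble listed ones, but are neither listed nor needed, are in the scene too. Leave any orange look-alike of the part that bears pan_mid alone.

How it is judged:
By the outcome, as a careful person would: the job done as asked, in the order asked, and still so for the second after the job is handed in, with the robot touching nothing.
It also fails if it takes over 106 s, if anything falls off the work surface, if the arm or the gripper's body presses on something with over 40 N, if the wrist force passes 120 N, or if a joint passes its speed limit or range.

## Working session

There is one attempt and no reset: what is moved stays moved. The work goes in short steps, Python scripts to look and compute and a tool call to move; the robot and the scene stay as the last step left them, time stands still between calls to the robot, and variables do not carry over. Pictures are saved under pics/ and viewed, about 12 in all and at most 16, crops included, and the job is handed in when it is done.

Besides the shell and the picture viewer there is one more tool, called after "Emit:" as name(argument=value, ...) on one line, values as JSON. send_rows: Moves the arm, as the interface text tells. Shift numbers are shares of 150 mm and turn numbers shares of 180 degrees, none past 1 either way. Its arguments: {"type":"object","properties":{"deltas":{"type":"array","items":{"type":"array","items":{"type":"number"}}},"squeeze":{"type":"number"}},"required":["deltas"]}

```bash
mkdir -p pics; ls
python3 - <<'E'
from bench import r
import cv2
for n in("top","side"):
    f=r.grab_frame(n); cv2.imwrite(f"pics/{n}0.png",f["pixels"][:,:,::-1]); print(n,f["camera_matrix"].tolist(),f["rvec"],f["tvec"])
print(r.get_obs())
E
```

```text
pics
top [[374.26252042747603, 0.0, 258.1094378907738], [0.0, 374.26252042747603, 191.3109015838464], [0.0, 0.0, 1.0]] [ 2.1449447  -2.10721602  0.18357374] [-0.00126437  0.54380758  0.94732572]
side [[359.60831256610845, 0.0, 256.43822266013143], [0.0, 359.60831256610845, 194.29860526080404], [0.0, 0.0, 1.0]] [ 0.20332044 -2.75372894  1.38395831] [0.5452318  0.11431601 0.76295194]
{'clock': 0.1, 'joints': array([ 1.06390302,  0.47773936,  0.02237492,  1.55632372, -0.01152233,
        1.10929919, -0.08311416]), 'qvel': array([ 0.0004699 , -0.00114386,  0.00124324, -0.00179287, -0.00184126,
        0.00069501, -0.00014257]), 'tau': array([ 5.65854163e-03, -5.97752237e+01,  1.61407158e+00, -2.81952274e+01,
        1.27627503e-02,  5.01862567e-03,  4.70533428e-05]), 'tcp_pos': array([ 0.26189153, -0.62157858,  0.24142103]), 'orientation': array([-3.07780532e+00, -6.21916989e-01,  6.85349826e-04]), 'contact_force': array([-0.17004363, -0.20206216, -0.07967911]), 'moment': array([-0.02544883, -0.00070621, -0.00129186]), 'grip_width': 0.08513938724592691}
```

View pics/top0.png

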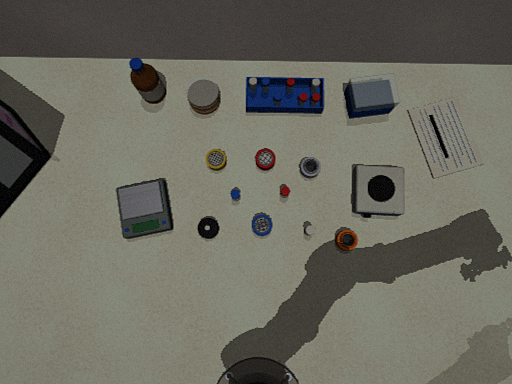

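View pics/side0.png

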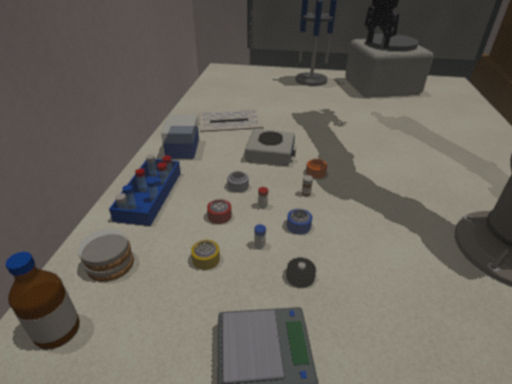

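Top view candidates: the pan is either the steel cup (310,167) or the orange look-alike (346,239). Sieves: blue (262,224), red (265,158), yellow spare (216,159). The lid is the black disc with the white dot (208,227) and the pad is the black disc on the white box (381,188). The petri stack (204,96) and rack are irrelevant. I choose steel, blue, red and the black lid, and check them in a crop.

```bash
cat > h.py <<'E'
import numpy as np, cv2
from bench import r
from scipy.spatial.transform import Rotation as R
def ray(f,uv):
    Rm=cv2.Rodrigues(np.array(f["rvec"]))[0]; t=np.array(f["tvec"]).ravel()
    d=Rm.T@np.linalg.inv(f["camera_matrix"])@np.array([uv[0],uv[1],1.]); return -Rm.T@t,d
def plane(f,uv,z):
    c,d=ray(f,uv); return c+d*(z-c[2])/d[2]
def proj(f,p):
    return cv2.projectPoints(np.array(p,float).reshape(-1,3),np.array(f["rvec"]),np.array(f["tvec"]),np.array(f["camera_matrix"]),None)[0].reshape(-1,2)
def delta(target,yaw=None):
    "shift in tool axes (fractions of 150mm), relative to measured pose"
    o=r.get_obs(); M=R.from_rotvec(o["orientation"]).as_matrix()
    return M.T@(np.array(target)-o["tcp_pos"])/0.15
E
python3 - <<'E'
from h import *
f=r.grab_frame("top"); im=f["pixels"][:,:,::-1].copy()
cv2.imwrite("pics/crop0.png",cv2.resize(im[135:260,180:420],None,fx=3.3,fy=3.3,interpolation=cv2.INTER_CUBIC))
for n,uv,z in [("pan",(310,167),.03),("blue",(262,224),.03),("red",(265,158),.03),("lid",(208,227),.026),("yellow",(216,159),.03),("pad",(381,188),.056),("orange",(346,239),.03),("vw",(308,229),.05),("vr",(285,190),.05),("vb",(235,194),.05)]: print(n,plane(f,uv,z).round(3))
w=r.grab_frame("wrist"); cv2.imwrite("pics/w0.png",w["pixels"][:,:,::-1])
o=r.get_obs(); M=R.from_rotvec(o["orientation"]).as_matrix(); print(M.round(3))
c,_=ray(w,(0,0)); print("cam in tool",M.T@(c-o["tcp_pos"]), "cam z",(M.T@cv2.Rodrigues(np.array(w["rvec"]))[0].T).round(3).tolist()); print(w["camera_matrix"])
E
```

```text
pan [ 0.617 -0.132  0.03 ]
blue [ 0.459 -0.003  0.03 ]
red [ 0.641 -0.009  0.03 ]
lid [0.448 0.141 0.026]
yellow [0.635 0.126 0.03 ]
pad [ 0.557 -0.316  0.056]
orange [ 0.423 -0.226  0.03 ]
vw [ 0.446 -0.124  0.05 ]
vr [ 0.548 -0.063  0.05 ]
vb [0.535 0.07  0.05 ]
[[ 0.922  0.388 -0.   ]
 [ 0.388 -0.922  0.001]
 [-0.    -0.001 -1.   ]]
cam in tool [ 0.06737051 -0.00020974 -0.13035022] cam z [[-0.001, -0.965, -0.263], [1.0, -0.001, 0.001], [-0.001, -0.263, 0.965]]
[[323.77236793   0.         254.63213065]
 [  0.         323.77236793 192.38723053]
 [  0.           0.           1.        ]]
```

View pics/crop0.png

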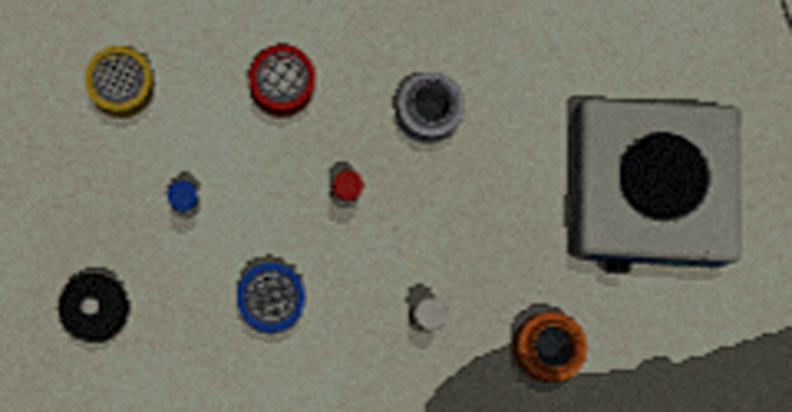

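The crop confirms it: steel cup at crop (428,105), orange look-alike at (550,345), blue at (270,296), red at (282,78), yellow at (120,78), lid at (93,305) and pad at (664,175). I move the camera over the pan with the tool aligned to the world axes.

Emit:
send_rows(deltas=[[1,0.25,-0.12,0,0,0,0.03],[1,0.5,-0.25,0,0,0,0.06],[1,0.75,-0.38,0,0,0,0.1],[1,1,-0.5,0,0,0,0.127],[1,1,-0.5,0,0,0,0.127],[1,1,-0.5,0,0,0,0.127]])

```text
clock: 0.7
tcp_pos: [0.3745, -0.4916, 0.2422]
orientation: [-3.14, -0.011, -0.001]
contact_force: [-1.0, -0.5, 0.3]
grip_width: 0.0855
```

Emit:
send_rows(deltas=[[1,0.1,-0.2,0,0,0,0],[1,0.2,-0.4,0,0,0,0],[1,0.3,-0.6,0,0,0,0],[1,0.4,-0.8,0,0,0,0],[1,0.4,-0.8,0,0,0,0]])

```text
clock: 1.12
tcp_pos: [0.4346, -0.3691, 0.2422]
orientation: [-3.138, -0.012, -0.002]
contact_force: [0.9, 1.6, -0.6]
grip_width: 0.0859
```

Emit:
send_rows(deltas=[[1,0.1,-0.2,0,0,0,0],[1,0.2,-0.4,0,0,0,0],[1,0.3,-0.6,0,0,0,0],[1,0.4,-0.8,0,0,0,0],[1,0.4,-0.8,0,0,0,0]])

```text
clock: 1.53
tcp_pos: [0.4944, -0.2489, 0.2424]
orientation: [-3.139, -0.013, -0.003]
contact_force: [0.3, 1.3, -0.1]
grip_width: 0.0856
```

Emit:
send_rows(deltas=[[1,0.1,-0.2,0,0,0,0],[1,0.2,-0.4,0,0,0,0],[1,0.3,-0.6,0,0,0,0],[1,0.4,-0.8,0,0,0,0],[1,0.4,-0.8,0,0,0,0],[1,0.4,-0.8,0,0,0,0]])

```text
clock: 2.03
tcp_pos: [0.5519, -0.1341, 0.2422]
orientation: [-3.141, -0.005, -0.0]
contact_force: [-0.3, 0.4, -0.1]
grip_width: 0.085
```

Run:
```python
from h import *
o=r.get_obs(); print(o["clock"],o["tcp_pos"],o["orientation"],o["joints"].round(2),o["contact_force"].round(2))
w=r.grab_frame("wrist"); cv2.imwrite("pics/w1.png",w["pixels"][:,:,::-1])
np.save("w1.npy",w,allow_pickle=True)
print(proj(w,[[.617,-.132,.03]]))
```

```text
2.0333 [ 0.55194171 -0.13410142  0.24215029] [-3.14138782e+00 -4.76845975e-03 -1.94838723e-05] [ 0.23  0.31 -0.12  1.81  0.04  1.03 -1.48] [-0.26  0.38 -0.07]
[[253.03263544 106.59765234]]
```

View pics/w1.png

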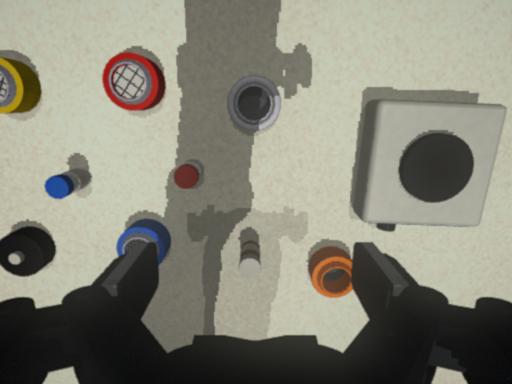

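The wrist view shows the pan at (254,103), red at (133,82), pad at (436,167), orange at (332,272), vials (187,176), (60,185) and (250,255), and blue partly hidden at (143,243). I'll measure pan, pad and red here.

```bash
cat >> h.py <<'E'
from scipy.optimize import least_squares
def circ(f,cnt,z,far=False):
    "circle fit of contour cast on plane z; far=True: keep only points on the far side from the camera"
    P=np.array([plane(f,p,z)[:2] for p in cnt.reshape(-1,2)]); c=ray(f,(0,0))[0][:2]
    if far:
        m=P.mean(0); P=P[(P-m)@(m-c)>=0]
    s=least_squares(lambda q:np.hypot(P[:,0]-q[0],P[:,1]-q[1])-q[2],[*P.mean(0),.028],loss="soft_l1",f_scale=.0007)
    return s.x.round(4), float(np.abs(s.fun).mean().round(5))
def blob(mask,uv):
    mask=cv2.morphologyEx(mask.astype(np.uint8),cv2.MORPH_CLOSE,np.ones((5,5)))
    cs=cv2.findContours(mask,cv2.RETR_EXTERNAL,cv2.CHAIN_APPROX_NONE)[0]
    cs=[c for c in cs if cv2.contourArea(c)>150]
    c=max(cs,key=lambda c:cv2.pointPolygonTest(c,tuple(map(float,uv)),True)); return cv2.convexHull(c)
def dense(h):  # hull vertices -> evenly dense outline
    h=h.reshape(-1,2).astype(float); return np.vstack([np.linspace(a,b,max(2,int(np.hypot(*(b-a)))+1))[:-1] for a,b in zip(h,np.roll(h,-1,0))])
def masks(f):
    im=f["pixels"]; hsv=cv2.cvtColor(im,cv2.COLOR_RGB2HSV); lab=cv2.cvtColor(im,cv2.COLOR_RGB2LAB).astype(int)
    H,S,V=[hsv[:,:,i].astype(int) for i in range(3)]
    return dict(red=((H<8)|(H>172))&(S>110),blue=(H>100)&(H<130)&(S>110),dark=V<60,steel=lab[:,:,2]<130, hsv=hsv,lab=lab)
E
python3 - <<'E'
from h import *
w=np.load("w1.npy",allow_pickle=True).item(); m=masks(w); im=w["pixels"][:,:,::-1].copy()
print(m["lab"][103,200:310:6].tolist())
for n,uv,k,z in[("pan",(254,103),"steel",.03),("red",(133,82),"red",.03),("pad",(436,167),"dark",.056)]:
    h=dense(blob(m[k],uv)); cv2.polylines(im,[h.astype(np.int32)],True,(0,255,0))
    print(n,circ(w,h,z),circ(w,h,z,True))
cv2.imwrite("pics/w1m.png",im)
E
```

```text
[[125, 126, 135], [123, 126, 135], [120, 126, 135], [122, 126, 135], [125, 126, 135], [105, 129, 126], [95, 128, 127], [55, 126, 129], [54, 127, 129], [56, 127, 129], [79, 127, 128], [63, 127, 129], [136, 128, 127], [174, 129, 126], [195, 126, 138], [204, 123, 139], [201, 124, 139], [201, 125, 139], [204, 124, 138]]
pan (array([ 0.6204, -0.1325,  0.0267]), 0.00022) (array([ 0.6203, -0.1328,  0.0269]), 0.00018)
red (array([ 0.6405, -0.0114,  0.0292]), 0.00112) (array([ 0.641 , -0.0089,  0.0276]), 0.00011)
pad (array([ 0.5589, -0.3136,  0.0349]), 0.0008) (array([ 0.5583, -0.3159,  0.0333]), 0.00013)
```

View pics/w1m.png

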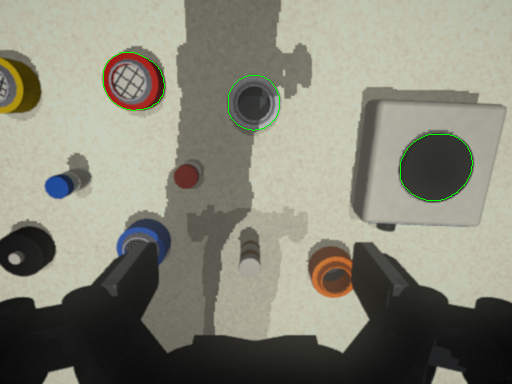

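Emit:
send_rows(deltas=[[1,0.2,0,0.1,0,0,0],[1,0.4,-0.01,0.3,0,0,0],[1,0.457,-0.01,0.5,0,0,0],[1,0.457,-0.01,0.75,0,0,0],[1,0.457,-0.01,1,0,0,0],[1,0.457,-0.01,1,0,0,0],[1,0.457,-0.01,1,0,0,0]])

```text
clock: 2.67
tcp_pos: [0.6177, -0.1356, 0.0908]
orientation: [3.141, -0.004, -0.008]
contact_force: [0.1, 0.2, 0.9]
grip_width: 0.0851
```

Emit:
send_rows(deltas=[[1,0,0,0.15,0,0,0],[1,0,0,0.3,0,0,0],[1,0,0,0.4,0,0,0],[1,0,0,0.48,0,0,0],[1,0,0,0.52,0,0,0],[1,0,0,0.52,0,0,0],[1,0,0,0.52,0,0,0]])

```text
clock: 3.25
tcp_pos: [0.6208, -0.1338, 0.0158]
orientation: [3.141, -0.001, 0.003]
contact_force: [0.3, -0.1, 0.9]
grip_width: 0.0855
```

Emit:
send_rows(deltas=[[0.5,0,0,0,0,0,0],[0.4,0,0,0,0,0,0],[0.4,0,0,0,0,0,0],[0.4,0,0,0,0,0,0],[0.4,0,0,0,0,0,0],[0.4,0,0,0,0,0,0],[0.4,0,0,0,0,0,0],[0.4,0,0,0,0,0,0]], squeeze=40)

```text
clock: 3.92
tcp_pos: [0.6206, -0.1335, 0.0158]
orientation: [3.141, -0.0, 0.003]
contact_force: [-1.9, 0.2, 6.9]
grip_width: 0.0556
```

Run:
```python
from h import *
o=r.get_obs(); print(o["clock"],o["tcp_pos"],o["grip_width"],o["contact_force"].round(2))
w=r.grab_frame("wrist"); cv2.imwrite("pics/w2.png",w["pixels"][:,:,::-1])
```

```text
3.9167 [ 0.62064611 -0.1335254   0.01578607] 0.055567292418382916 [-1.87  0.16  6.93]
```

View pics/w2.png

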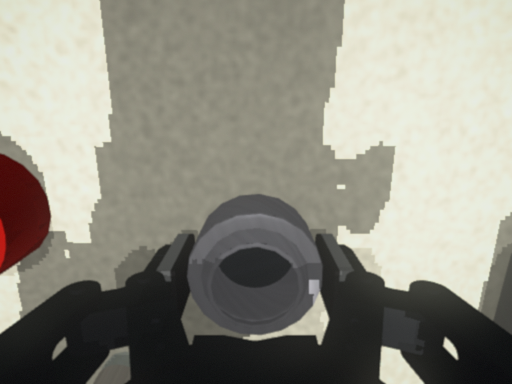

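The pan is held centred between the fingers (pan at (255,265), width 55.6 mm). I lift it and stop with the camera over the pad.

Emit:
send_rows(deltas=[[0.4,0,0,-0.1,0,0,0],[0.4,0,0,-0.3,0,0,0],[0.4,0,0,-0.5,0,0,0],[0.4,-0.05,0.2,-0.75,0,0,0],[0.4,-0.1,0.4,-1,0,0,0],[0.4,-0.25,0.6,-1,0,0,0],[0.4,-0.4,0.8,-1,0,0,0],[0.4,-0.5,1,-1,0,0,0],[0.4,-0.5,1,-1,0,0,0]])

```text
clock: 4.72
tcp_pos: [0.5392, -0.2928, 0.1651]
orientation: [3.136, -0.019, -0.004]
contact_force: [-0.4, -1.0, -0.6]
grip_width: 0.0555
```

Emit:
send_rows(deltas=[[0.4,-0.15,0.1,0,0,0,0],[0.4,-0.3,0.21,0,0,0,0],[0.4,-0.4,0.21,0,0,0,0],[0.4,-0.4,0.21,0,0,0,0],[0.4,-0.4,0.21,0,0,0,0],[0.4,-0.4,0.21,0,0,0,0]])

```text
clock: 5.22
tcp_pos: [0.4859, -0.3139, 0.1646]
orientation: [-3.141, -0.002, -0.002]
contact_force: [-0.7, 0.5, -1.0]
grip_width: 0.0557
```

Run:
```python
from h import *
o=r.get_obs(); print(o["clock"],o["tcp_pos"],o["grip_width"],o["contact_force"].round(2),o["orientation"])
w=r.grab_frame("wrist"); im=w["pixels"][:,:,::-1].copy()
uv=proj(w,[[.558,-.3155,.056]])[0]; print(uv)
m=masks(w); h=dense(blob(m["dark"],uv)); print(circ(w,h,.056),circ(w,h,.056,True))
cv2.polylines(im,[h.astype(np.int32)],True,(0,255,0)); cv2.imwrite("pics/w3.png",im)
```

```text
5.2167 [ 0.48591656 -0.31394882  0.16464032] 0.055694255865649196 [-0.7   0.52 -1.04] [-3.14143132e+00 -1.54435476e-03 -1.85323220e-03]
[257.30546029  97.51558707]
(array([ 0.5577, -0.3162,  0.0339]), 0.0002) (array([ 0.558 , -0.3162,  0.0338]), 0.00023)
```

View pics/w3.png

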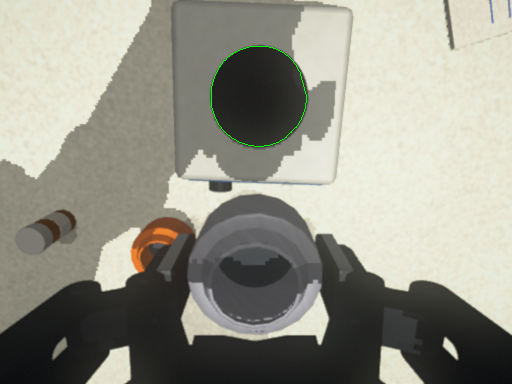

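The pad is at pixel (258,97), world (0.558,-0.316), and the pan is level in the hand. I place it.

Emit:
send_rows(deltas=[[0.4,0.15,0,0,0,0,0],[0.4,0.3,0.01,0.1,0,0,0],[0.4,0.48,0.014,0.2,0,0,0],[0.4,0.48,0.014,0.35,0,0,0],[0.4,0.48,0.014,0.5,0,0,0],[0.4,0.48,0.014,0.57,0,0,0],[0.4,0.48,0.014,0.6,0,0,0],[0.4,0.48,0.014,0.61,0,0,0],[0.4,0.48,0.014,0.615,0,0,0],[0.4,0.48,0.014,0.615,0,0,0],[0.4,0.48,0.014,0.615,0,0,0]])

```text
clock: 6.18
tcp_pos: [0.5575, -0.3173, 0.0733]
orientation: [3.141, -0.001, 0.003]
contact_force: [-0.5, 0.2, -0.5]
grip_width: 0.0556
```

Emit:
send_rows(deltas=[[0.4,0,-0.005,0.005,0,0,0],[0.4,0,-0.008,0.01,0,0,0],[0.4,0,-0.008,0.012,0,0,0],[0.4,0,-0.008,0.012,0,0,0],[0.4,0,-0.008,0.012,0,0,0]])

```text
clock: 6.6
tcp_pos: [0.5573, -0.3163, 0.0718]
orientation: [3.14, -0.001, 0.002]
contact_force: [-1.9, 0.6, 5.6]
grip_width: 0.0557
```

Emit:
send_rows(deltas=[[0.6,0,0,0,0,0,0],[0.8,0,0,0,0,0,0],[1,0,0,0,0,0,0],[1,0,0,0,0,0,0],[1,0,0,0,0,0,0],[1,0,0,-0.1,0,0,0],[1,0,0,-0.3,0,0,0],[1,0,0,-0.6,0,0,0],[1,-0.2,0,-0.8,0,0,0],[1,-0.45,0,-1,0,0,0],[1,-0.45,0,-1,0,0,0],[1,-0.45,0,-1,0,0,0],[1,-0.45,0,-1,0,0,0]])

```text
clock: 7.68
tcp_pos: [0.4895, -0.3156, 0.2202]
orientation: [3.141, -0.001, 0.001]
contact_force: [0.4, 0.4, 0.1]
grip_width: 0.0855
```

Run:
```python
from h import *
o=r.get_obs(); print(o["clock"],o["tcp_pos"],o["orientation"])
w=r.grab_frame("wrist"); im=w["pixels"][:,:,::-1].copy(); np.save("w4.npy",w,allow_pickle=True)
uv=proj(w,[[.558,-.316,.086]])[0]; print(uv)
cv2.imwrite("pics/w4.png",im)
```

```text
7.6833 [ 0.48952283 -0.31559958  0.22022954] [ 3.14138806e+00 -1.00179472e-03  1.39685487e-03]
[255.47239426 102.94038623]
```

View pics/w4.png

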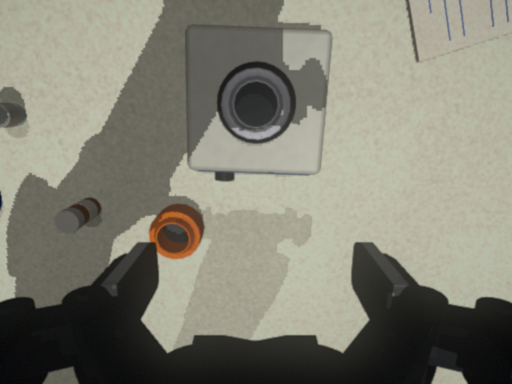

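The pan sits centred in the pad ring at (256,103). Next I measure it and go to the blue sieve.

Emit:
send_rows(deltas=[[1,0,-0.2,0,0,0,0],[1,-0.05,-0.45,0,0,0,0],[1,-0.1,-0.7,0,0,0,0],[1,-0.1,-1,0,0,0,0],[1,-0.1,-1,0,0,0,0]])

```text
clock: 8.15
tcp_pos: [0.4749, -0.1566, 0.2185]
orientation: [-3.137, -0.017, 0.004]
contact_force: [-0.4, 0.5, 0.8]
grip_width: 0.0851
```

Emit:
send_rows(deltas=[[1,0,-0.25,0.1,0,0,0],[1,-0.05,-0.5,0.2,0,0,0],[1,-0.1,-0.75,0.2,0,0,0],[1,-0.1,-1,0.2,0,0,0],[1,-0.1,-1,0.2,0,0,0],[1,-0.1,-1,0.2,0,0,0],[1,-0.1,-1,0.2,0,0,0]])

```text
clock: 8.73
tcp_pos: [0.4596, -0.0154, 0.1893]
orientation: [-3.141, -0.002, 0.003]
contact_force: [0.2, -1.3, 1.6]
grip_width: 0.0854
```

Run:
```python
from h import *
w=np.load("w4.npy",allow_pickle=True).item(); g=cv2.cvtColor(w["pixels"],cv2.COLOR_RGB2GRAY)
m=np.zeros_like(g); cv2.circle(m,(256,102),35,1,-1)
h=dense(blob((g>70)&(m>0),(256,103))); print("pan",circ(w,h,.086),circ(w,h,.086,True),cv2.minEnclosingCircle(h.astype(np.float32)))
o=r.get_obs(); print(o["clock"],o["tcp_pos"],o["orientation"],o["joints"].round(2))
w=r.grab_frame("wrist"); im=w["pixels"][:,:,::-1].copy(); np.save("w5.npy",w,allow_pickle=True)
uv=proj(w,[[.459,-.003,.03]])[0]; print(uv)
m=masks(w); h=dense(blob(m["blue"],uv)); print("blue",circ(w,h,.03),circ(w,h,.03,True))
cv2.polylines(im,[h.astype(np.int32)],True,(0,255,0)); cv2.imwrite("pics/w5.png",im)
```

```text
pan (array([ 0.5576, -0.3161,  0.0265]), 0.00024) (array([ 0.557 , -0.316 ,  0.0269]), 0.00011) ((256.0, 102.3431396484375), 34.810516357421875)
8.7333 [ 0.45961471 -0.01542739  0.18925066] [-3.14144666e+00 -1.83617206e-03  2.67702223e-03] [ 0.13  0.21 -0.27  2.09  0.07  0.86 -1.74]
[241.43348222 180.6640751 ]
blue (array([ 0.458 , -0.0021,  0.0272]), 0.00034) (array([ 0.4574, -0.002 ,  0.0269]), 0.00017)
```

View pics/w5.png

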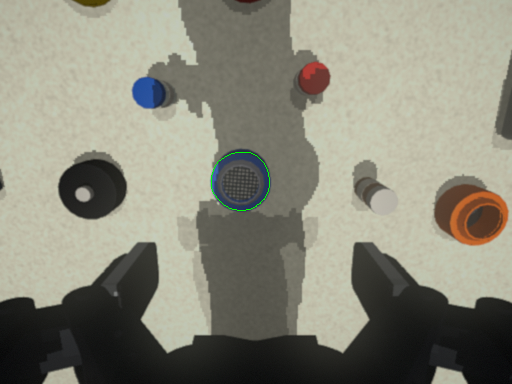

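Blue (close mesh) is at (241,181), world (0.458,-0.002). I grasp it.

Emit:
send_rows(deltas=[[1,-0.012,-0.09,0.2,0,0,0],[1,-0.012,-0.09,0.4,0,0,0],[1,-0.012,-0.09,0.6,0,0,0],[1,-0.012,-0.09,0.8,0,0,0],[1,-0.012,-0.09,0.8,0,0,0]])

```text
clock: 9.2
tcp_pos: [0.4542, -0.0038, 0.0656]
orientation: [3.141, -0.004, -0.014]
contact_force: [-0.4, -0.7, 0.3]
grip_width: 0.0851
```

Emit:
send_rows(deltas=[[1,0,0,0.15,0,0,0],[1,0,0,0.28,0,0,0],[1,0,0,0.35,0,0,0],[1,0,0,0.36,0,0,0],[1,0,0,0.36,0,0,0],[0.5,0,0,0.36,0,0,0],[0.4,0,0,0.36,0,0,0],[0.4,0,0,0.36,0,0,0],[0.4,0,0,0.36,0,0,0],[0.4,0,0,0.36,0,0,0],[0.4,0,0,0.36,0,0,0],[0.4,0,0,0.36,0,0,0],[0.4,0,0,0.36,0,0,0]])

```text
clock: 10.28
tcp_pos: [0.4584, -0.0021, 0.0176]
orientation: [3.141, -0.001, 0.003]
contact_force: [-1.7, -0.4, 8.5]
grip_width: 0.0547
```

Run:
```python
from h import *
o=r.get_obs(); print(o["clock"],o["tcp_pos"],o["grip_width"])
w=np.load("w5.npy",allow_pickle=True).item(); m=masks(w); h=dense(blob(m["dark"],(92,188))); print("lid",circ(w,h,.026),circ(w,h,.026,True))
```

```text
10.2833 [ 0.45843492 -0.00212286  0.01757555] 0.05471283512874437
lid (array([0.4502, 0.1374, 0.0298]), 0.00185) (array([0.4477, 0.1422, 0.0262]), 0.0002)
```

Emit:
send_rows(deltas=[[0.4,0,0,-0.1,0,0,0],[0.4,0,0,-0.3,0,0,0],[0.4,0,0,-0.5,0,0,0],[0.4,0,0.1,-0.75,0,0,0],[0.4,0.1,0.3,-1,0,0,0],[0.4,0.2,0.6,-1,0,0,0],[0.4,0.3,0.8,-1,0,0,0],[0.4,0.33,1,-1,0,0,0],[0.4,0.33,1,-1,0,0,0]])

```text
clock: 11.03
tcp_pos: [0.5078, -0.1605, 0.1675]
orientation: [3.137, -0.016, 0.004]
contact_force: [-0.6, -1.0, -1.7]
grip_width: 0.0547
```

Emit:
send_rows(deltas=[[0.4,0.1,0.25,0,0,0,0],[0.4,0.2,0.5,0,0,0,0],[0.4,0.3,0.75,0,0,0,0],[0.4,0.33,1,0,0,0,0],[0.4,0.33,1,0,0,0,0],[0.4,0.33,1,0,0,0,0],[0.4,0.33,1,0,0,0,0]])

```text
clock: 11.62
tcp_pos: [0.5561, -0.3014, 0.1662]
orientation: [-3.141, 0.001, 0.001]
contact_force: [-0.2, 0.3, -1.4]
grip_width: 0.0545
```

Emit:
send_rows(deltas=[[0.4,0,0.05,0,0,0,0],[0.4,0,0.09,0.1,0,0,0],[0.4,0,0.09,0.2,0,0,0],[0.4,0,0.09,0.25,0,0,0],[0.4,0,0.09,0.25,0,0,0],[0.4,0,0.09,0.25,0,0,0],[0.4,0,0.09,0.25,0,0,0]])

```text
clock: 12.2
tcp_pos: [0.5569, -0.3154, 0.1291]
orientation: [3.141, 0.001, 0.001]
contact_force: [0.5, -0.3, -1.8]
grip_width: 0.0545
```

Emit:
send_rows(deltas=[[0.4,0.007,0.004,0.03,0,0,0],[0.4,0.007,0.004,0.05,0,0,0],[0.4,0.007,0.004,0.07,0,0,0],[0.4,0.007,0.004,0.09,0,0,0],[0.4,0.007,0.004,0.11,0,0,0],[0.4,0.007,0.004,0.13,0,0,0],[0.4,0.007,0.004,0.145,0,0,0],[0.4,0.007,0.004,0.155,0,0,0],[0.4,0.007,0.004,0.165,0,0,0],[0.4,0.007,0.004,0.165,0,0,0],[0.4,0.007,0.004,0.165,0,0,0]])

```text
clock: 13.12
tcp_pos: [0.5576, -0.3163, 0.1041]
orientation: [3.141, -0.0, 0.0]
contact_force: [0.2, 0.4, -1.5]
grip_width: 0.0547
```

Emit:
send_rows(deltas=[[0.4,0,0,0.004,0,0,0],[0.4,0,0,0.008,0,0,0],[0.4,0,0,0.01,0,0,0],[0.4,0,0,0.01,0,0,0],[0.4,0,0,0.01,0,0,0]])

```text
clock: 13.53
tcp_pos: [0.5578, -0.3163, 0.1038]
orientation: [3.141, -0.0, 0.001]
contact_force: [-2.1, 1.2, 7.7]
grip_width: 0.0547
```

Seated at 0.1038 m, where 0.1036 was expected. I release it, back off and look.

Emit:
send_rows(deltas=[[0.6,0,0,0,0,0,0],[0.8,0,0,0,0,0,0],[1,0,0,0,0,0,0],[1,0,0,0,0,0,0],[1,0,0,0,0,0,0],[1,0,0,-0.1,0,0,0],[1,0,0,-0.3,0,0,0],[1,0,0,-0.6,0,0,0],[1,-0.2,0,-0.8,0,0,0],[1,-0.45,0,-0.95,0,0,0],[1,-0.45,0,-0.95,0,0,0],[1,-0.45,0,-0.95,0,0,0],[1,-0.45,0,-0.95,0,0,0]])

```text
clock: 14.62
tcp_pos: [0.4902, -0.3161, 0.2449]
orientation: [3.142, -0.001, 0.001]
contact_force: [-0.3, 0.5, -1.6]
grip_width: 0.0855
```

Run:
```python
from h import *
o=r.get_obs(); print(o["clock"],o["tcp_pos"],o["orientation"])
w=r.grab_frame("wrist"); im=w["pixels"][:,:,::-1].copy(); np.save("w6.npy",w,allow_pickle=True)
uv=proj(w,[[.558,-.316,.116]])[0]; print(uv)
m=masks(w); h=dense(blob(m["blue"],uv)); print("blue",circ(w,h,.116),circ(w,h,.116,True))
cv2.polylines(im,[h.astype(np.int32)],True,(0,255,0))
s=r.grab_frame("side")["pixels"][90:250,160:340,::-1]
cv2.imwrite("pics/w6.png",np.hstack([cv2.resize(im,(400,300)),cv2.resize(s,(338,300),interpolation=cv2.INTER_CUBIC)]))
```

```text
14.6167 [ 0.49021215 -0.31613393  0.24488515] [ 3.14152733e+00 -7.94470373e-04  9.07794248e-04]
[254.75555437 103.73756038]
blue (array([ 0.5568, -0.316 ,  0.0274]), 0.0002) (array([ 0.5568, -0.3157,  0.0276]), 0.00014)
```

View pics/w6.png

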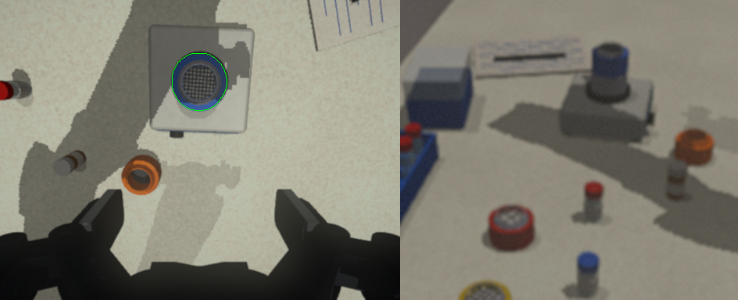

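Blue sits squarely on the pan (left view (200,80), side view upright at (610,65)). On to red.

Emit:
send_rows(deltas=[[1,0.07,-0.25,0,0,0,0],[1,0.14,-0.5,0,0,0,0],[1,0.2,-0.75,0,0,0,0],[1,0.28,-1,0,0,0,0],[1,0.28,-1,0,0,0,0]])

```text
clock: 15.13
tcp_pos: [0.5353, -0.1555, 0.2439]
orientation: [-3.136, -0.021, -0.0]
contact_force: [0.9, 1.2, 1.3]
grip_width: 0.0854
```

Emit:
send_rows(deltas=[[1,0.07,-0.25,0.1,0,0,0],[1,0.14,-0.5,0.2,0,0,0],[1,0.2,-0.75,0.3,0,0,0],[1,0.28,-1,0.3,0,0,0],[1,0.28,-1,0.3,0,0,0],[1,0.28,-1,0.3,0,0,0],[1,0.28,-1,0.3,0,0,0]])

```text
clock: 15.72
tcp_pos: [0.5742, -0.0159, 0.1988]
orientation: [-3.142, -0.002, 0.003]
contact_force: [-0.4, -0.8, 0.5]
grip_width: 0.0856
```

Run:
```python
from h import *
o=r.get_obs(); print(o["clock"],o["tcp_pos"],o["orientation"])
w=r.grab_frame("wrist"); im=w["pixels"][:,:,::-1].copy(); np.save("w7.npy",w,allow_pickle=True)
uv=proj(w,[[.641,-.009,.03]])[0]; print(uv)
m=masks(w); h=dense(blob(m["red"],uv)); print("red",circ(w,h,.03),circ(w,h,.03,True))
cv2.polylines(im,[h.astype(np.int32)],True,(0,255,0)); cv2.imwrite("pics/w7.png",im)
```

```text
15.7167 [ 0.57417716 -0.01589109  0.19880791] [-3.14155959e+00 -1.99352272e-03  2.98079730e-03]
[247.24961944 104.53930522]
red (array([ 0.641 , -0.008 ,  0.0273]), 0.00015) (array([ 0.641 , -0.0081,  0.0273]), 0.00011)
```

View pics/w7.png

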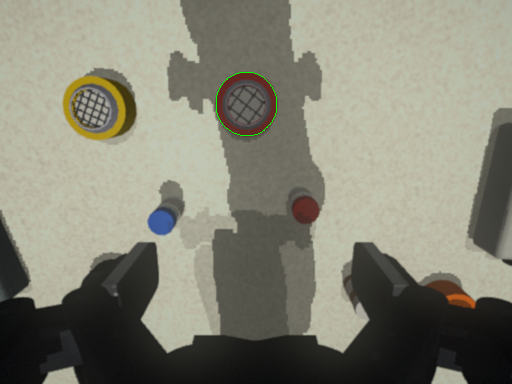

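Red (wide mesh) is at (247,104), world (0.641,-0.008). I grasp it.

Emit:
send_rows(deltas=[[1,0.2,-0.02,0,0,0,0],[1,0.445,-0.053,0.2,0,0,0],[1,0.445,-0.053,0.4,0,0,0],[1,0.445,-0.053,0.6,0,0,0],[1,0.445,-0.053,0.8,0,0,0],[1,0.445,-0.053,0.8,0,0,0],[1,0.445,-0.053,0.8,0,0,0]])

```text
clock: 16.35
tcp_pos: [0.6396, -0.01, 0.0787]
orientation: [3.141, -0.003, -0.006]
contact_force: [-0.3, 0.1, 0.2]
grip_width: 0.0854
```

Emit:
send_rows(deltas=[[1,0,0,0.15,0,0,0],[1,0,0,0.28,0,0,0],[1,0,0,0.38,0,0,0],[1,0,0,0.41,0,0,0],[1,0,0,0.41,0,0,0],[1,0,0,0.41,0,0,0],[0.5,0,0,0.41,0,0,0],[0.4,0,0,0.41,0,0,0],[0.4,0,0,0.41,0,0,0],[0.4,0,0,0.41,0,0,0],[0.4,0,0,0.41,0,0,0],[0.4,0,0,0.41,0,0,0],[0.4,0,0,0.41,0,0,0],[0.4,0,0,0.41,0,0,0]])

```text
clock: 17.52
tcp_pos: [0.6417, -0.0083, 0.02]
orientation: [3.141, -0.0, 0.003]
contact_force: [-1.2, -0.3, 5.9]
grip_width: 0.0547
```

Emit:
send_rows(deltas=[[0.4,0,0,-0.1,0,0,0],[0.4,0,0,-0.3,0,0,0],[0.4,0,0,-0.5,0,0,0],[0.4,0,0.1,-0.75,0,0,0],[0.4,-0.05,0.3,-1,0,0,0],[0.4,-0.1,0.55,-1,0,0,0],[0.4,-0.2,0.8,-1,0,0,0],[0.4,-0.28,1,-1,0,0,0],[0.4,-0.28,1,-1,0,0,0]])

```text
clock: 18.27
tcp_pos: [0.5954, -0.1683, 0.1698]
orientation: [3.136, -0.018, -0.002]
contact_force: [-0.6, -1.0, -1.6]
grip_width: 0.0543
```

Emit:
send_rows(deltas=[[0.4,-0.07,0.25,-0.05,0,0,0],[0.4,-0.14,0.5,-0.05,0,0,0],[0.4,-0.2,0.75,-0.05,0,0,0],[0.4,-0.28,1,-0.05,0,0,0],[0.4,-0.28,1,-0.05,0,0,0],[0.4,-0.28,1,-0.05,0,0,0],[0.4,-0.28,1,-0.05,0,0,0]])

```text
clock: 18.85
tcp_pos: [0.5571, -0.3076, 0.1767]
orientation: [-3.141, 0.0, -0.001]
contact_force: [0.6, -0.6, -0.6]
grip_width: 0.0544
```

Emit:
send_rows(deltas=[[0.4,0,0.03,0,0,0,0],[0.4,0,0.05,0.02,0,0,0],[0.4,0,0.05,0.05,0,0,0],[0.4,0,0.05,0.1,0,0,0],[0.4,0,0.05,0.1,0,0,0],[0.4,0,0.05,0.1,0,0,0]])

```text
clock: 19.35
tcp_pos: [0.5564, -0.315, 0.16]
orientation: [-3.141, -0.001, 0.003]
contact_force: [0.6, -0.3, -0.2]
grip_width: 0.0548
```

Emit:
send_rows(deltas=[[0.4,0.009,0.007,0.02,0,0,0],[0.4,0.009,0.007,0.04,0,0,0],[0.4,0.009,0.007,0.06,0,0,0],[0.4,0.009,0.007,0.08,0,0,0],[0.4,0.009,0.007,0.1,0,0,0],[0.4,0.009,0.007,0.12,0,0,0],[0.4,0.009,0.007,0.14,0,0,0],[0.4,0.009,0.007,0.15,0,0,0],[0.4,0.009,0.007,0.155,0,0,0],[0.4,0.009,0.007,0.155,0,0,0],[0.4,0.009,0.007,0.155,0,0,0]])

```text
clock: 20.27
tcp_pos: [0.5581, -0.3168, 0.1378]
orientation: [-3.142, 0.0, 0.0]
contact_force: [-0.2, -0.6, -0.9]
grip_width: 0.0541
```

Emit:
send_rows(deltas=[[0.4,0,-0.004,0.005,0,0,0],[0.4,0,-0.004,0.01,0,0,0],[0.4,0,-0.004,0.015,0,0,0],[0.4,0,-0.004,0.017,0,0,0],[0.4,0,-0.004,0.017,0,0,0],[0.4,0,-0.004,0.017,0,0,0]])

```text
clock: 20.77
tcp_pos: [0.5584, -0.3163, 0.1362]
orientation: [3.141, -0.0, 0.001]
contact_force: [-3.6, 2.0, 6.1]
grip_width: 0.0545
```

Seated at 0.1362 m, where 0.136 was expected. I release and look.

Emit:
send_rows(deltas=[[0.6,0,0,0,0,0,0],[0.8,0,0,0,0,0,0],[1,0,0,0,0,0,0],[1,0,0,0,0,0,0],[1,0,0,0,0,0,0],[1,0,0,-0.1,0,0,0],[1,0,0,-0.3,0,0,0],[1,0,0,-0.6,0,0,0],[1,-0.2,0,-0.8,0,0,0],[1,-0.45,0,-0.95,0,0,0],[1,-0.45,0,-0.95,0,0,0],[1,-0.45,0,-0.95,0,0,0],[1,-0.45,0,-0.95,0,0,0]])

```text
clock: 21.85
tcp_pos: [0.4908, -0.3161, 0.2776]
orientation: [3.141, -0.001, 0.001]
contact_force: [-0.3, 0.9, 0.9]
grip_width: 0.0857
```

Run:
```python
from h import *
o=r.get_obs(); print(o["clock"],o["tcp_pos"],o["orientation"])
w=r.grab_frame("wrist"); im=w["pixels"][:,:,::-1].copy(); np.save("w8.npy",w,allow_pickle=True)
uv=proj(w,[[.558,-.316,.146]])[0]; print(uv)
m=masks(w); h=dense(blob(m["red"],uv)); print("red",circ(w,h,.146),circ(w,h,.146,True))
cv2.polylines(im,[h.astype(np.int32)],True,(0,255,0))
s=r.grab_frame("side")["pixels"][90:250,160:340,::-1]
cv2.imwrite("pics/w8.png",np.hstack([cv2.resize(im,(400,300)),cv2.resize(s,(338,300),interpolation=cv2.INTER_CUBIC)]))
```

```text
21.85 [ 0.49078433 -0.31614412  0.27757095] [ 3.14148746e+00 -7.76131458e-04  8.54669584e-04]
[254.7485934  104.52757651]
red (array([ 0.5569, -0.3159,  0.0273]), 0.00016) (array([ 0.5565, -0.3159,  0.027 ]), 0.00014)
```

View pics/w8.png

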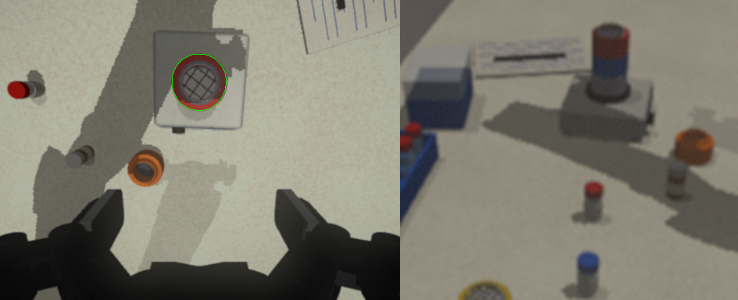

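Red is square on blue (wrist (200,81), side column upright at (610,60)). Now the lid.

Emit:
send_rows(deltas=[[1,0,-0.25,0,0,0,0],[1,0,-0.5,0,0,0,0],[1,-0.05,-0.75,0,0,0,0],[1,-0.08,-1,0,0,0,0],[1,-0.08,-1,0,0,0,0]])

```text
clock: 22.37
tcp_pos: [0.479, -0.1573, 0.2765]
orientation: [-3.137, -0.018, 0.003]
contact_force: [0.7, 0.7, -0.2]
grip_width: 0.0854
```

Emit:
send_rows(deltas=[[1,0,-0.25,0.1,0,0,0],[1,0,-0.5,0.2,0,0,0],[1,-0.05,-0.75,0.3,0,0,0],[1,-0.1,-1,0.3,0,0,0],[1,-0.1,-1,0.3,0,0,0]])

```text
clock: 22.78
tcp_pos: [0.4621, -0.0079, 0.231]
orientation: [-3.138, -0.018, 0.006]
contact_force: [0.3, 0.2, 0.8]
grip_width: 0.0855
```

Emit:
send_rows(deltas=[[1,0,-0.25,0.1,0,0,0],[1,0,-0.5,0.2,0,0,0],[1,-0.05,-0.75,0.3,0,0,0],[1,-0.1,-1,0.3,0,0,0],[1,-0.1,-1,0.3,0,0,0],[1,-0.1,-1,0.3,0,0,0],[1,-0.1,-1,0.3,0,0,0]])

```text
clock: 23.37
tcp_pos: [0.4489, 0.1339, 0.187]
orientation: [3.142, 0.002, -0.002]
contact_force: [-0.5, -1.0, 0.1]
grip_width: 0.0852
```

Run:
```python
from h import *
o=r.get_obs(); print(o["clock"],o["tcp_pos"],o["orientation"])
w=r.grab_frame("wrist"); im=w["pixels"][:,:,::-1].copy(); np.save("w9.npy",w,allow_pickle=True)
uv=proj(w,[[.448,.142,.026]])[0]; print(uv)
m=masks(w); h=dense(blob(m["dark"],uv)); print("lid",circ(w,h,.026),circ(w,h,.026,True))
cv2.polylines(im,[h.astype(np.int32)],True,(0,255,0)); cv2.imwrite("pics/w9.png",im)
```

```text
23.3667 [0.44894477 0.13387065 0.1870353 ] [ 3.14152617e+00  1.54425367e-03 -2.15362027e-03]
[246.1527007 180.6472917]
lid (array([0.4444, 0.5109, 0.2716]), 0.00586) (array([ 0.6717, -0.3897,  0.6688]), 0.00342)
```

View pics/w9.png

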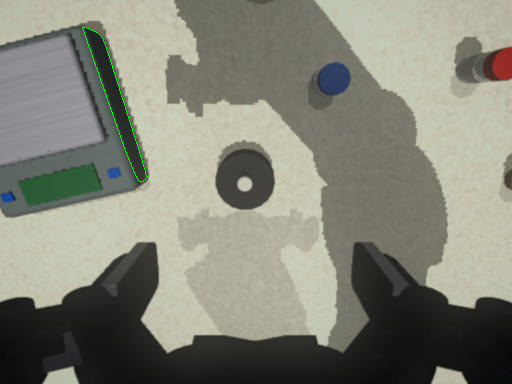

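The lid, with its white knob, is at (245,179). The threshold caught the balance edge, so I re-measure with a looser one.

Run:
```python
from h import *
w=np.load("w9.npy",allow_pickle=True).item(); g=cv2.cvtColor(w["pixels"],cv2.COLOR_RGB2GRAY)
for t in(70,80,90):
    h=dense(blob(g<t,(246,178))); print(t,circ(w,h,.026),circ(w,h,.026,True))
m=np.zeros_like(g); cv2.circle(m,(245,182),14,1,-1)
M=cv2.moments(((g>130)&(m>0)).astype(np.uint8),True); k=(M["m10"]/M["m00"],M["m01"]/M["m00"]); print("knob",k,M["m00"],plane(w,k,.034))
```

```text
70 (array([0.4493, 0.1432, 0.0269]), 0.00057) (array([0.4478, 0.1433, 0.026 ]), 0.0002)
80 (array([0.449 , 0.1433, 0.0273]), 0.00061) (array([0.4475, 0.1434, 0.0263]), 0.0001)
90 (array([0.4492, 0.1433, 0.0275]), 0.0006) (array([0.4476, 0.1435, 0.0265]), 0.00013)
knob (244.23076923076923, 183.6449704142012) 169.0 [0.44710467 0.14354008 0.034     ]
```

Emit:
send_rows(deltas=[[1,-0.009,-0.064,0.2,0,0,0],[1,-0.009,-0.064,0.4,0,0,0],[1,-0.009,-0.064,0.6,0,0,0],[1,-0.009,-0.064,0.8,0,0,0],[1,-0.009,-0.064,0.8,0,0,0],[1,-0.009,-0.064,0.8,0,0,0],[1,-0.009,-0.064,0.8,0,0,0]])

```text
clock: 24.0
tcp_pos: [0.4485, 0.143, 0.0689]
orientation: [-3.141, 0.002, -0.002]
contact_force: [-0.1, -0.4, 0.2]
grip_width: 0.0856
```

Emit:
send_rows(deltas=[[1,0,0,0.15,0,0,0],[1,0,0,0.28,0,0,0],[1,0,0,0.35,0,0,0],[1,0,0,0.38,0,0,0],[1,0,0,0.38,0,0,0],[1,0,0,0.38,0,0,0]])

```text
clock: 24.5
tcp_pos: [0.4482, 0.1436, 0.0117]
orientation: [-3.141, 0.001, -0.002]
contact_force: [-0.1, 0.4, 0.4]
grip_width: 0.0856
```

Emit:
send_rows(deltas=[[0.5,0,0,0,0,0,0],[0.4,0,0,0,0,0,0],[0.4,0,0,0,0,0,0],[0.4,0,0,0,0,0,0],[0.4,0,0,0,0,0,0],[0.4,0,0,0,0,0,0],[0.4,0,0,0,0,0,0],[0.4,0,0,0,0,0,0]])

```text
clock: 25.17
tcp_pos: [0.448, 0.1435, 0.0118]
orientation: [3.142, -0.001, 0.002]
contact_force: [-1.5, -0.2, 9.8]
grip_width: 0.0546
```

Emit:
send_rows(deltas=[[0.4,0,0,-0.1,0,0,0],[0.4,0,0,-0.3,0,0,0],[0.4,0,0,-0.5,0,0,0],[0.4,0,0.1,-0.75,0,0,0],[0.4,0,0.3,-1,0,0,0],[0.4,0.1,0.55,-1,0,0,0],[0.4,0.2,0.8,-1,0,0,0],[0.4,0.23,1,-1,0,0,0],[0.4,0.23,1,-1,0,0,0]])

```text
clock: 25.92
tcp_pos: [0.4828, -0.0142, 0.1611]
orientation: [3.138, -0.016, 0.002]
contact_force: [-0.3, -0.5, -0.0]
grip_width: 0.0547
```

Emit:
send_rows(deltas=[[0.4,0.07,0.25,-0.1,0,0,0],[0.4,0.14,0.5,-0.2,0,0,0],[0.4,0.2,0.75,-0.3,0,0,0],[0.4,0.25,1,-0.3,0,0,0],[0.4,0.25,1,-0.3,0,0,0]])

```text
clock: 26.33
tcp_pos: [0.52, -0.1657, 0.2068]
orientation: [3.137, -0.017, 0.004]
contact_force: [0.1, -1.1, -0.7]
grip_width: 0.055
```

Emit:
send_rows(deltas=[[0.4,0.07,0.25,0,0,0,0],[0.4,0.14,0.5,0,0,0,0],[0.4,0.2,0.75,0,0,0,0],[0.4,0.25,1,0,0,0,0],[0.4,0.25,1,0,0,0,0],[0.4,0.25,1,0,0,0,0],[0.4,0.25,1,0,0,0,0]])

```text
clock: 26.92
tcp_pos: [0.5566, -0.3053, 0.2053]
orientation: [-3.14, -0.0, 0.001]
contact_force: [0.6, 0.2, -0.8]
grip_width: 0.0549
```

Emit:
send_rows(deltas=[[0.4,0,0.03,0,0,0,0],[0.4,0,0.06,0.05,0,0,0],[0.4,0,0.06,0.1,0,0,0],[0.4,0,0.06,0.15,0,0,0],[0.4,0,0.06,0.15,0,0,0],[0.4,0,0.06,0.15,0,0,0]])

```text
clock: 27.42
tcp_pos: [0.5563, -0.315, 0.1822]
orientation: [-3.141, -0.001, 0.003]
contact_force: [-1.0, -0.2, -1.1]
grip_width: 0.0547
```

Emit:
send_rows(deltas=[[0.4,0.007,0.005,0.02,0,0,0],[0.4,0.007,0.005,0.04,0,0,0],[0.4,0.007,0.005,0.06,0,0,0],[0.4,0.007,0.005,0.08,0,0,0],[0.4,0.007,0.005,0.1,0,0,0],[0.4,0.007,0.005,0.12,0,0,0],[0.4,0.007,0.005,0.14,0,0,0],[0.4,0.007,0.005,0.15,0,0,0],[0.4,0.007,0.005,0.155,0,0,0],[0.4,0.007,0.005,0.155,0,0,0],[0.4,0.007,0.005,0.155,0,0,0]])

```text
clock: 28.33
tcp_pos: [0.5579, -0.3164, 0.1601]
orientation: [3.142, -0.0, 0.0]
contact_force: [-0.1, 0.1, -1.4]
grip_width: 0.0548
```

Emit:
send_rows(deltas=[[0.4,0,-0.002,0.005,0,0,0],[0.4,0,-0.002,0.01,0,0,0],[0.4,0,-0.002,0.015,0,0,0],[0.4,0,-0.002,0.02,0,0,0],[0.4,0,-0.002,0.02,0,0,0],[0.4,0,-0.002,0.02,0,0,0]])

```text
clock: 28.83
tcp_pos: [0.5585, -0.3162, 0.1581]
orientation: [3.141, -0.0, 0.002]
contact_force: [-1.3, 1.5, 5.8]
grip_width: 0.0546
```

Seated at 0.1581 m, where 0.1578 was expected. I release, retreat and check.

Emit:
send_rows(deltas=[[0.6,0,0,0,0,0,0],[0.8,0,0,0,0,0,0],[1,0,0,0,0,0,0],[1,0,0,0,0,0,0],[1,0,0,0,0,0,0],[1,0,0,-0.1,0,0,0],[1,0,0,-0.3,0,0,0],[1,0,0,-0.6,0,0,0],[1,-0.2,0,-0.8,0,0,0],[1,-0.45,0,-0.95,0,0,0],[1,-0.45,0,-0.95,0,0,0],[1,-0.45,0,-0.95,0,0,0],[1,-0.45,0,-0.95,0,0,0]])

```text
clock: 29.92
tcp_pos: [0.4904, -0.316, 0.2993]
orientation: [3.141, -0.001, 0.001]
contact_force: [0.9, -0.2, -0.1]
grip_width: 0.0854
```

Run:
```python
from h import *
o=r.get_obs(); print(o["clock"],o["tcp_pos"],o["contact_force"].round(1))
w=r.grab_frame("wrist"); im=w["pixels"][:,:,::-1].copy()
g=cv2.cvtColor(w["pixels"],cv2.COLOR_RGB2GRAY); uv=proj(w,[[.557,-.316,.172]])[0]
h=dense(blob(g<75,uv)); print("lid",circ(w,h,.172),circ(w,h,.172,True))
s=r.grab_frame("side")["pixels"][70:290,140:360,::-1]
cv2.imwrite("pics/w10.png",np.hstack([cv2.resize(im,(400,300)),cv2.resize(s,(400,400),interpolation=cv2.INTER_CUBIC)[:300]]))
```

```text
29.9167 [ 0.49037964 -0.31604016  0.29925024] [ 0.9 -0.2 -0.1]
lid (array([ 0.5573, -0.3156,  0.0271]), 0.00016) (array([ 0.5574, -0.3155,  0.027 ]), 0.00016)
```

View pics/w10.png

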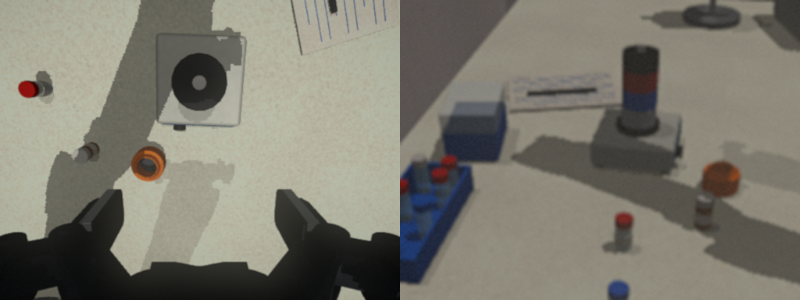

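The full column stands upright (wrist (200,81), side (640,85)): lid on red on blue on pan. The vials and the orange look-alike are undisturbed. I hand it in.

```bash
python3 -c "
from bench import r
print(r.hand_in())"
```

```text
the job is handed in; nothing more can be done
None
```

I built the column on the shaker pad in the order asked: steel pan, blue sieve, red sieve, black lid. I then let go, backed the gripper off, and handed it in at about 30 s.

- **Seating:** the blue sieve, red sieve and lid each settled within about 0.3 mm of the height expected when fully down over the collar below. The steady contact force read after each placing was under 8 N.
- **Alignment:** after release, the wrist camera put the pan at (0.5575, -0.316), blue at (0.557, -0.316), red at (0.557, -0.316) and the lid at (0.557, -0.316). The pad measured (0.558, -0.316). In the side view the column stands upright.
- **Left alone:** the yellow sieve, the vials and the orange look-alike were not approached. The last pictures show the vials and the orange part where they were, but the yellow sieve and most of the blue vial were outside those crops.
- **Disagreements:** the fitted circles came out about 1 mm smaller in radius than the true parts. One lid mask first caught the edge of the balance, so I re-measured with a looser threshold before grasping.

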